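# Stand the whetstone on end to drain

## Task

The wet whetstone is lying flat on the freezer top. Stand it upright on one of its small ends on the drip grille, so that it stands there by itself with its whole foot on the slotted plate and can drain and dry on all sides. Leave the tea glass, the jigger and the milk pitcher standing where they are.

Things in the scene. Friction and masses are not known exactly. Their poses are not given: they have to be found in the camera images.
- stone_mid (a point): centre of the whetstone: a plain dark grey and light grey rectangular block, 55 mm wide (x axis), 150 mm long (y axis), 23 mm thick (z axis), about 0.36 kg, loose, flat on the freezer top at the start (centre 11.5 mm above the surface). The point is the middle of the block; either small end (55 x 23 mm) may be the foot. It can be gripped across its 55 mm width
- grille_top (a point): centre of the top of the drip grille: a low black tray with a flat slotted chrome plate on top, 94 mm wide (x axis), 218 mm long (y axis), top 18 mm above the freezer top; the chrome plate measures 86 x 210 mm. The tray is fixed in place and does not shift. z axis up. Note for reaching: a wall shelf overhangs the far edge of the freezer (its front edge about 0.75 m ahead of the robot, its underside about 0.35 m up), so a wrist leaning that way will hit it
- tea_glass: plain clear straight tea glass, 62 mm in diameter, 63 mm tall, bystander at the far side; origin at the centre of its underside, z up
- jigger: steel double-cone jigger, 44 mm in diameter, 74 mm tall, bystander at the far side; origin at the centre of its underside, z up
- pitcher: small steel milk pitcher with a handle, 69 x 98 mm, 80 mm tall, bystander at the far side; origin at the centre of its underside, z up
- stone: the same whetstone as a body; origin at the centre of the large face it lies on at the start, axes as for its centre point

How it is judged:
At the end, for the whole second after the job is handed in: The stone stands still on one of its small ends on the grille: long axis within 0.08 rad of vertical (either end up), centre 70 to 80 mm above the grille's top, and within 34 mm of the grille's centre across it and 96 mm along it ((angle between stone_mid's own y axis and vertical below 0.08 rad or angle between stone_mid's own y axis and vertical above 3.06159 rad) and x of stone_mid in the frame of grille_top between -0.034 and 0.034 m and y of stone_mid in the frame of grille_top between -0.096 and 0.096 m and z of stone_mid in the frame of grille_top between 0.07 and 0.08 m and linear speed of stone below 0.02 m/s and angular speed of stone below 0.1 rad/s); the robot touches nothing.
It fails at once if the tea glass is pushed more than 3 cm or knocked over (distance of tea_glass from where it was at the start of the episode above 0.03 m or angle between tea_glass's own z axis and vertical above 0.4 rad).
It fails at once if the jigger is pushed more than 3 cm or knocked over (distance of jigger from where it was at the start of the episode above 0.03 m or angle between jigger's own z axis and vertical above 0.4 rad).
It fails at once if the milk pitcher is pushed more than 3 cm or knocked over (distance of pitcher from where it was at the start of the episode above 0.03 m or angle between pitcher's own z axis and vertical above 0.4 rad).
It also fails if it takes over 38 s, if anything falls off the work surface, if the arm or the gripper's body presses on something with over 40 N, if the wrist force passes 120 N, or if a joint passes its speed limit or range.

## Robot

A 7-joint arm with a two-finger parallel gripper is mounted at the origin on a cart in front of the work surface, level with it; the furniture and walls round the work are solid. World frame = base frame: x ahead of the robot, y to its left, z up, the work surface at z = 0. Lengths are in m, angles in rad, forces in N, time in s.
With the tool pointing down it reaches from about 0.4 to 0.9 m from the base axis. Payload 5.5 kg.
Tool frame: the origin (TCP) lies midway between the tips of the shut fingers; the grasp point (between the pads) lies 19 mm behind it (manip.grip_depth is the distance from the TCP to the grasp point, in m); z points along the fingers, y is the line along which they close (so a half turn about z gives the same grasp; the last joint's range is limited). The gripper opens to 92 mm and grips with 3 to 60 N. Pads are 19 mm wide; open, the fingers measure 130 mm over their backs; the gripper's body (75 mm by 190 mm) begins 47 mm behind the grasp point.
Start: joints at [-0.837, 0.501, -0.427, 1.55, 0.221, 1.138, -0.21], TCP at [0.295, 0.579, 0.227] pointing down, gripper open.
Joint ranges: [-2.88, 2.88], [-0.31, 2.03], [-1.54, 1.56], [0.2, 2.42], [-1.41, 4.55], [0.19, 2.02], [-2.57, 2.57]. Speed limits (rad/s): [2.57, 2.57, 3.14, 3.14, 3.14, 3.14, 3.14].

## Interface

Orientations are given as a unit quaternion [x, y, z, w].
In Python, from bench import manip, effector, viewer gives the robot as it stands. Calls block until the motion is done:
- manip.move_pose(position, orientation): joint-space move of the TCP to a pose.
- manip.servo_line(position, ori=None, vel=0.15): straight line of the TCP; ori=None keeps the orientation; vel is the mean speed in m/s.
- manip.movej(angles): joint-space move.
- effector.open_jaws() and effector.close(f_grip=None): open the fingers fully, or close them until they stop; f_grip is the grip in N (None keeps the last).
- manip.sleep(seconds).
- manip.solve_ik(position, orientation): joint angles nearest the present ones, or None.
- viewer.get_image(name): name is "scene" or "top"; returns the picture (420x560x3 uint8, red, green, blue); there is no depth.
- viewer.get_calibration(name): a dict with "vfov" (degrees; the focal length in pixels is half the picture's height over the tangent of half this angle, whatever the lens; pixels are square), "cx", "cy" (the principal point, pixels), "eye" and "attitude" of the camera in the world. Camera axes: x right, y down, z forward; pixel columns grow to the right and rows downward; lengths in m; the calibration is good to about 2 mm. A picture is of the moment at which its call begins. get_calibration takes no time and is no camera call.
A pose or a line that the arm cannot do raises manip.PlanningError and nothing moves.
- manip.hand_in(): hands the job in; it is judged then, once.
Readings, each from a call of its own:
- manip.current_clock(): time.
- manip.current_q(): joint angles.
- manip.current_joint_velocities(): joint speeds.
- manip.current_tau(): joint torques, N m.
- manip.current_tool_pos(): TCP position.
- manip.current_tcp_rot(): TCP orientation.
- manip.current_force(): force on the tool from outside, world axes, zero at the start.
- manip.current_wrist_torque(): the same for the moment, N m.
- manip.current_finger_gap(): finger opening in m.
- manip.current_gripper_force(): force on a finger pad.
Only numpy, scipy, OpenCV 4.12 (cv2) and the standard library are available. Lean on these libraries where they do the work, as an engineer would, in place of code of your own. Each camera call takes 0.05 s, during which the arm holds its last target. There are 200 camera calls.

## Working session

There is one attempt and no reset: what is moved stays moved. The work goes in short steps, each a Python script; the robot and the scene stay as the last script left them, time stands still between calls to the robot, and variables do not carry over. Pictures are saved under pics/ and viewed, at most 10 in all, crops included, and the job is handed in when it is done.

```bash
ls; mkdir -p pics; python3 - <<'E'
from bench import manip, effector, viewer
import cv2
for n in ("scene","top"):
    cv2.imwrite(f"pics/{n}0.png", viewer.get_image(n)[:,:,::-1]); print(n, viewer.get_calibration(n))
print(manip.current_clock(), manip.current_tcp_rot(), manip.grip_depth)
E
```

```text
pics
scene {'vfov': 43.39025655152279, 'cx': 270.21010571423466, 'cy': 207.82742882410147, 'eye': array([-0.0856676 , -0.35878384,  0.63945327]), 'attitude': array([ 0.78583681, -0.43371034,  0.22431421, -0.37952469])}
top {'vfov': 47.54950357555779, 'cx': 285.83306599276034, 'cy': 211.4131509718498, 'eye': array([0.4061    , 0.03297895, 0.88647147]), 'attitude': array([ 0.71197091, -0.69385245,  0.07644575, -0.07630367])}
0.1 [ 2.33216095e-01  9.72424556e-01 -8.30701736e-04 -2.14847744e-04] 0.0188
```

View pics/scene0.png

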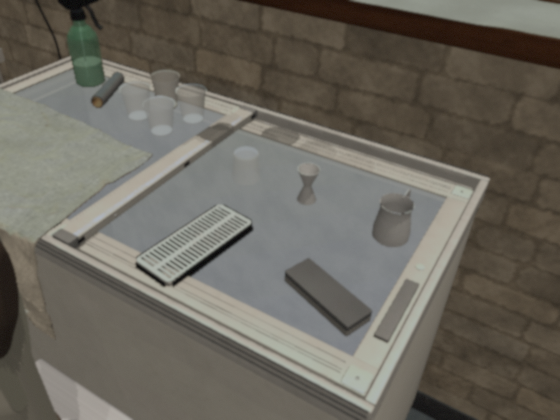

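View pics/top0.png

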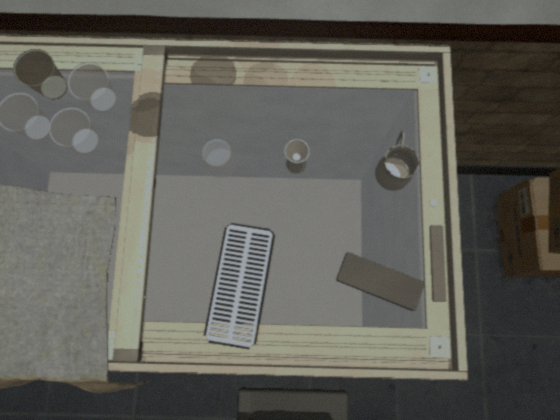

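The top view shows the stone with corners near (348,254), (424,283), (416,308) and (337,278), and the grille with corners near (228,224), (273,229), (253,347) and (206,342). The glass, jigger and pitcher are on the far side, near (216,152), (296,152) and (400,162). In the scene view the stone is near (327,295) and the grille near (195,242).

```bash
cat > h.py <<'E'
import numpy as np, cv2
from scipy.spatial.transform import Rotation as R
from bench import manip, effector, viewer
def ray(n,px,z):
    c=viewer.get_calibration(n); f=210/np.tan(np.radians(c["vfov"]/2))
    px=np.atleast_2d(np.asarray(px,float))
    d=np.c_[(px-[c["cx"],c["cy"]])/f,np.ones(len(px))]
    d=R.from_quat(c["attitude"]).apply(d)
    return c["eye"]+d*((z-c["eye"][2])/d[:,2])[:,None]
E
python3 - <<'E'
from h import *
np.set_printoptions(precision=4,suppress=True)
print(ray("top",[[348,254],[424,283],[416,308],[337,278]],.023))
print(ray("top",[[228,224],[273,229],[253,347],[206,342]],.018))
print(ray("scene",[[285,268],[308,260],[369,303],[347,329]],.023), ray("scene",[[138,258],[219,206],[252,233],[169,280]],.018))
print(ray("top",[[216,162],[296,160],[398,175]],0),ray("scene",[[246,182],[306,200],[391,238]],0))
a=cv2.imread("pics/top0.png"); b=cv2.imread("pics/scene0.png")
v=np.vstack([cv2.resize(a[215:355,195:435],None,fx=2.2,fy=2.2,interpolation=2),cv2.resize(b[195:335,130:370],None,fx=2.2,fy=2.2,interpolation=2)])
v=np.hstack([cv2.resize(a[235:325,325:435],(500,409),interpolation=2)]); 
cv2.imwrite("pics/crop1.png",cv2.convertScaleAbs(v,alpha=2))
E
```

```text
[[ 0.5196 -0.0799  0.023 ]
 [ 0.4708 -0.2163  0.023 ]
 [ 0.4263 -0.2004  0.023 ]
 [ 0.4757 -0.0599  0.023 ]]
[[0.5704 0.1418 0.018 ]
 [0.5631 0.0582 0.018 ]
 [0.352  0.0867 0.018 ]
 [0.3583 0.1696 0.018 ]]
[[ 0.4756 -0.0599  0.023 ]
 [ 0.5136 -0.083   0.023 ]
 [ 0.4797 -0.2092  0.023 ]
 [ 0.4144 -0.2019  0.023 ]] [[0.365  0.1649 0.018 ]
 [0.5581 0.1354 0.018 ]
 [0.5257 0.0384 0.018 ]
 [0.3534 0.0871 0.018 ]]
[[ 0.696   0.1738  0.    ]
 [ 0.7042  0.0181  0.    ]
 [ 0.6789 -0.1802  0.    ]] [[ 0.6754  0.1511  0.    ]
 [ 0.6894  0.0146  0.    ]
 [ 0.6727 -0.1744  0.    ]]
```

View pics/crop1.png

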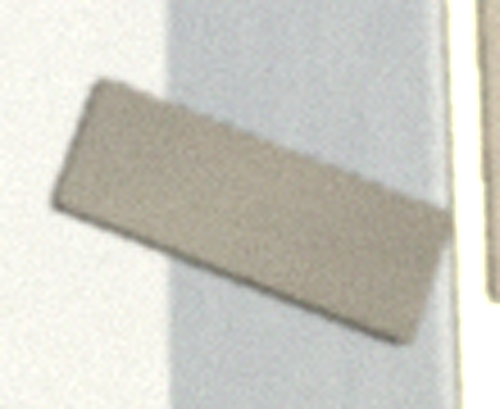

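```bash
cat >> h.py <<'E'
Z=np.array([0,0,1.])
st=ray("top",[[347,252.6],[424,281.2],[414.1,308.7],[337.1,279.4]],.023)
SC=st.mean(0)*[1,1,0]; L0=(st[0]+st[3]-st[1]-st[2]); L0[2]=0; L0/=np.linalg.norm(L0)   # L0 ~ +y
gr=ray("top",[[228,224],[273,229],[253,347],[206,342]],.018)
GC=gr.mean(0); GX=(gr[0]+gr[1]-gr[2]-gr[3]); GX[2]=0; GX/=np.linalg.norm(GX); GY=np.cross(Z,GX)
def quat(a,L,flip):            # tool z = a, tool y = +-(width axis)
    y=np.cross(Z,L)*(1 if flip else -1); return R.from_matrix(np.c_[np.cross(y,a),y,a])
def grasp(sg,gam,s,flip,h):    # h = grasp point height above surface
    L=L0*sg; a=-Z*np.cos(gam)-L*np.sin(gam)
    g=SC+L*s+Z*h; return g, quat(a,L,flip)
def place(sg,gam,s,flip,h,yaw,along,dz=0.):
    g,q=grasp(sg,gam,s,flip,h); L=L0*sg
    ax=np.cross(L,Z)           # turns L up
    T=R.from_rotvec(Z*yaw)*R.from_rotvec(ax*np.pi/2)
    c=GC+GX*along+Z*(.075+dz)
    return c+T.apply(g-(SC+Z*.0115)), T*q
def tcp(g,q): return g+q.apply([0,0,manip.grip_depth])
E
python3 - <<'E'
from h import *
np.set_printoptions(precision=3,suppress=True)
print(SC,L0,np.linalg.norm(st[0]-st[1]),np.linalg.norm(st[2]-st[1]),GC,GX)
r=[]
for sg in(1,-1):
 for gd in(0,15,25,35):
  for fl in(0,1):
   s=.025;h=.022
   g,q=grasp(sg,np.radians(gd),s,fl,h); j=manip.solve_ik(tcp(g,q),q.as_quat())
   if j is None: print(sg,gd,fl,"no grasp"); continue
   for al in(-.06,0,.06):
    for yd in range(-180,180,15):
     p,Q=place(sg,np.radians(gd),s,fl,h,np.radians(yd),al); k=manip.solve_ik(tcp(p,Q),Q.as_quat())
     if k is None: continue
     p2,Q=place(sg,np.radians(gd),s,fl,h,np.radians(yd),al,.12); k2=manip.solve_ik(tcp(p2,Q),Q.as_quat())
     if k2 is None: continue
     r.append((np.abs(np.array(k)-j).max(),sg,gd,fl,al,yd,Q.apply([0,0,1]),np.array(j),np.array(k)))
r.sort(key=lambda t:t[0]); print(len(r))
for t in r[:24]: print(*t)
E
```

```text
[ 0.474 -0.138  0.   ] [0.33  0.944 0.   ] 0.14649718047883317 0.05266563745408404 [0.461 0.114 0.018] [ 0.991 -0.132  0.   ]
694
1.0869152938898172 1 0 0 0.06 30 [-0.186  0.983 -0.   ] [ 0.102  0.552  0.092  2.083 -0.099  0.51  -0.069] [ 0.69   1.215 -0.466  1.605 -0.766  1.498  1.018]
1.110371642894559 1 0 1 0.06 30 [-0.186  0.983 -0.   ] [-0.748  1.209  1.347  2.108 -1.357  1.203 -2.2  ] [ 0.176  1.166  0.236  1.625 -1.195  1.914 -1.815]
1.1104629372099801 1 0 1 0 45 [-0.434  0.901 -0.   ] [-0.748  1.209  1.347  2.108 -1.357  1.203 -2.2  ] [ 0.111  1.176  0.236  1.587 -1.001  1.97  -1.767]
1.1105349046128163 1 0 1 0 30 [-0.186  0.983 -0.   ] [-0.748  1.209  1.347  2.108 -1.357  1.203 -2.2  ] [ 0.185  1.131  0.236  1.773 -1.143  1.87  -1.702]
1.110581595437144 1 0 1 -0.06 60 [-0.652  0.758 -0.   ] [-0.748  1.209  1.347  2.108 -1.357  1.203 -2.2  ] [ 0.017  1.177  0.236  1.584 -0.822  1.999 -1.697]
1.110609725915165 1 0 1 -0.06 45 [-0.434  0.901 -0.   ] [-0.748  1.209  1.347  2.108 -1.357  1.203 -2.2  ] [ 0.112  1.138  0.236  1.741 -0.954  1.904 -1.663]
1.1107344272525368 1 0 1 -0.0
[... 2106 characters left out ...]
0.099  0.51  -0.069] [ 0.872  1.162 -0.483  1.943 -0.908  1.26   1.244]
1.315395314446648 -1 0 1 0 15 [-0.075 -0.997 -0.   ] [ 0.144  0.553  0.163  2.092 -0.176  0.51   0.101] [-0.943  1.192  0.198  1.511  0.639  1.825 -1.16 ]
1.3268269728451032 -1 0 1 0.06 15 [-0.075 -0.997 -0.   ] [ 0.144  0.553  0.163  2.092 -0.176  0.51   0.101] [-0.89   1.233  0.237  1.398  0.695  1.836 -1.071]
1.331754109623709 1 0 1 -0.06 0 [ 0.33   0.944 -0.   ] [-0.748  1.209  1.347  2.108 -1.357  1.203 -2.2  ] [ 0.554  1.093  0.015  2.251 -1.348  1.539 -1.37 ]
1.3317923692690592 1 0 1 0.06 15 [ 0.075  0.997 -0.   ] [-0.748  1.209  1.347  2.108 -1.357  1.203 -2.2  ] [ 0.405  1.097  0.015  1.826 -1.243  1.655 -1.774]
```

```bash
python3 - <<'E'
from h import *
np.set_printoptions(precision=2,suppress=True)
lo=np.array([-2.88,-.31,-1.54,.2,-1.41,.19,-2.57]);hi=np.array([2.88,2.03,1.56,2.42,4.55,2.02,2.57])
r=[]
for sg in(1,-1):
 for gd in(10,18,25):
  for fl in(0,1):
   s=.03;h=.024
   g,q=grasp(sg,np.radians(gd),s,fl,h); j=manip.solve_ik(tcp(g,q),q.as_quat())
   if j is None: continue
   for al in(0,.05):
    for yd in range(-45,91,15):
     p,Q=place(sg,np.radians(gd),s,fl,h,np.radians(yd),al); k=manip.solve_ik(tcp(p,Q),Q.as_quat())
     if k is None: continue
     j=np.array(j);k=np.array(k);m=min((k-lo).min(),(hi-k).min(),(j-lo).min(),(hi-j).min())
     if m>.1: r.append((np.abs(k-j).max(),sg,gd,fl,al,yd,m,Q.apply([0,0,1]),j,k))
r.sort(key=lambda t:t[0]); print(len(r))
for G in(10,18,25):
 for t in [t for t in r if t[2]==G][:7]: print(*t)
E
```

```text
92
1.3273684702167214 1 10 0 0.05 60 0.2374197280895609 [-0.64  0.75 -0.17] [-0.06  0.57  0.14  2.06  0.17  0.57 -0.43] [ 0.44  1.21 -0.45  1.3  -0.46  1.78  0.9 ]
1.3785011488003431 1 10 0 0.05 45 0.36073876492304224 [-0.43  0.89 -0.17] [-0.06  0.57  0.14  2.06  0.17  0.57 -0.43] [ 0.53  1.13 -0.4   1.49 -0.62  1.6   0.95]
1.3818111933552748 1 10 0 0 60 0.3161000698480112 [-0.64  0.75 -0.17] [-0.06  0.57  0.14  2.06  0.17  0.57 -0.43] [ 0.47  1.15 -0.44  1.45 -0.45  1.7   0.95]
1.38561256579945 1 10 0 0 75 0.14458185493043074 [-0.81  0.55 -0.17] [-0.06  0.57  0.14  2.06  0.17  0.57 -0.43] [ 0.34  1.21 -0.45  1.3  -0.32  1.88  0.96]
1.4565073955623258 1 10 0 0 45 0.36073876492304224 [-0.43  0.89 -0.17] [-0.06  0.57  0.14  2.06  0.17  0.57 -0.43] [ 0.55  1.08 -0.37  1.63 -0.63  1.55  1.03]
1.4599529335424783 1 10 0 0.05 30 0.36073876492304224 [-0.18  0.97 -0.17] [-0.06  0.57  0.14  2.06  0.17  0.57 -0.43] [ 0.64  1.06 -0.39  1.69 -0.78  1.42  1.03]
1.4934913701908472 1 10 0 0 30 0.36073876492304224 [-0.18  0.97 -0.17] [-0.06  0.57  0.14  2.06  0.17  0.57 -0.43] [ 0.72  1.04 -0.44  1.8
[... 1562 characters left out ...]
44  0.73 -0.79] [ 0.43  0.98 -0.41  1.56 -0.4   1.53  0.95]
1.7553861532131632 1 25 0 0.05 75 0.2435137733925814 [-0.75  0.51 -0.42] [-0.25  0.66  0.18  2.    0.44  0.73 -0.79] [ 0.29  1.1  -0.4   1.26 -0.27  1.78  0.96]
1.7810231327969097 1 25 0 0 75 0.33362678451442895 [-0.75  0.51 -0.42] [-0.25  0.66  0.18  2.    0.44  0.73 -0.79] [ 0.32  1.04 -0.41  1.42 -0.27  1.69  0.99]
1.7880007467260917 1 25 0 0 45 0.42275770606000584 [-0.39  0.82 -0.42] [-0.25  0.66  0.18  2.    0.44  0.73 -0.79] [ 0.49  0.9  -0.34  1.72 -0.59  1.38  1.  ]
1.7978146638762142 1 25 0 0.05 30 0.42275770606000584 [-0.17  0.89 -0.42] [-0.25  0.66  0.18  2.    0.44  0.73 -0.79] [ 0.51  0.87 -0.27  1.78 -0.79  1.29  1.01]
```

```bash
cat >> h.py <<'E'
P=dict(sg=1,gam=np.radians(15),s=.03,flip=0,h=.023)
def rep(m): print(m, round(manip.current_clock(),2), np.round(manip.current_tool_pos(),4), "F",np.round(manip.current_force(),1), "gap",round(manip.current_finger_gap(),4))
E
python3 - <<'E'
from h import *
g,q=grasp(**P); t=tcp(g,q); Q=q.as_quat()
back=t-q.apply([0,0,.12])
manip.move_pose(back,Q); rep("above")
cv2.imwrite("pics/s1.png",viewer.get_image("scene")[:,:,::-1])
manip.servo_line(t,vel=.08); rep("down")
effector.close(50); rep("closed"); print(manip.current_gripper_force())
cv2.imwrite("pics/s2.png",viewer.get_image("scene")[:,:,::-1])
E
```

```text
above 2.58 [ 0.4927 -0.0835  0.1208] F [0.3 0.  0.3] gap 0.0917
down 4.28 [ 0.4824 -0.114   0.0053] F [-0.2 -1.4 -0.1] gap 0.0921
closed 4.95 [ 0.4817 -0.1141  0.0049] F [-1.3  0.7  1.9] gap 0.0547
49.83088552951813
```

View pics/s2.png

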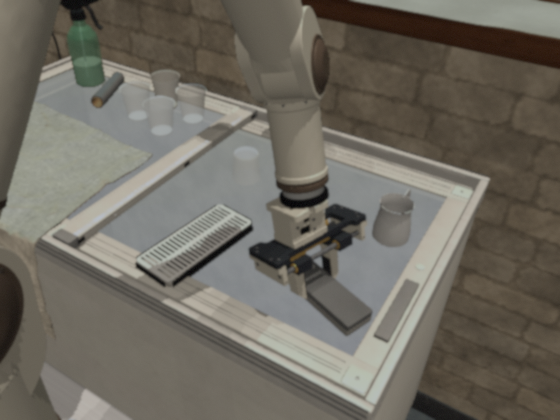

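The stone is gripped across its width (gap 54.7 mm) near (315,285). The pitcher at (393,218) and the other bystanders are clear. Next I lift, reorient above the grille and check.

```bash
cat >> h.py <<'E'
PL=dict(yaw=np.radians(20),along=.03)
E
python3 - <<'E'
from h import *
t=np.array(manip.current_tool_pos())
manip.servo_line(t+[0,0,.17],vel=.12); rep("lift")
p,q=place(**P,**PL,dz=.08); manip.move_pose(tcp(p,q),q.as_quat()); rep("over")
a=viewer.get_image("scene")[:,:,::-1]; b=viewer.get_image("top")[:,:,::-1]
cv2.imwrite("pics/s3.png",cv2.resize(np.hstack([a[:,50:450],b[:,100:500]]),None,fx=1,fy=1))
E
```

```text
lift 6.57 [ 0.481  -0.1141  0.1741] F [-0.3 -0.1 -2.3] gap 0.0546
over 7.98 [0.4903 0.1169 0.1977] F [ 0.5 -0.  -2.5] gap 0.0548
```

View pics/s3.png

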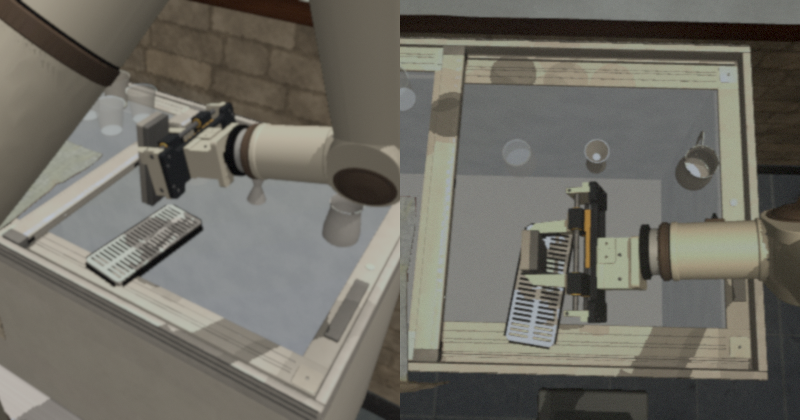

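The stone hangs upright over the grille; in the left panel it is near (150,160), above the grille at (145,245). I'll lower to 10 mm and overlay the expected block to check for slip.

```bash
cat >> h.py <<'E'
def proj(n,X):
    c=viewer.get_calibration(n); f=210/np.tan(np.radians(c["vfov"]/2))
    d=R.from_quat(c["attitude"]).inv().apply(X-c["eye"]); return d[:,:2]/d[:,2:]*f+[c["cx"],c["cy"]]
def overlay(name,dz):
    T=R.from_rotvec(Z*PL["yaw"]); l=T.apply(L0); u=np.cross(Z,l); C=GC+GX*PL["along"]+Z*(.075+dz)
    B=np.array([C+u*a*.0275+l*b*.0115+Z*c*.075 for a in(-1,1) for b in(-1,1) for c in(-1,1)])
    W=np.array([GC+GX*a*.109+GY*b*.047 for a,b in((-1,-1),(-1,1),(1,1),(1,-1))]); out=[]
    for n in("scene","top"):
        k=3; im=viewer.get_image(n)[:,:,::-1]; b=proj(n,B); w=proj(n,W)
        im=cv2.convertScaleAbs(cv2.resize(im,None,fx=k,fy=k,interpolation=2),alpha=1.4)
        for i in range(8):
            for j in range(i):
                if bin(i^j).count("1")==1: cv2.line(im,tuple(int(v) for v in b[i]*k),tuple(int(v) for v in b[j]*k),(0,0,255),1)
        cv2.polylines(im,[(w*k).astype(int)],True,(0,255,0),1)
        x,y=np.clip((np.vstack([b,w]).mean(0)*k).astype(int)-[200,300],0,[1280,660]); out.append(im[y:y+600,x:x+400])
    cv2.imwrite(name,np.hstack(out))
E
python3 - <<'E'
from h import *
p,q=place(**P,**PL,dz=.01); manip.servo_line(tcp(p,q),vel=.06); rep("low")
overlay("pics/s4.png",.01)
E
```

```text
low 9.4 [0.4908 0.1168 0.1285] F [-0.1  0.4 -3.2] gap 0.0547
```

View pics/s4.png

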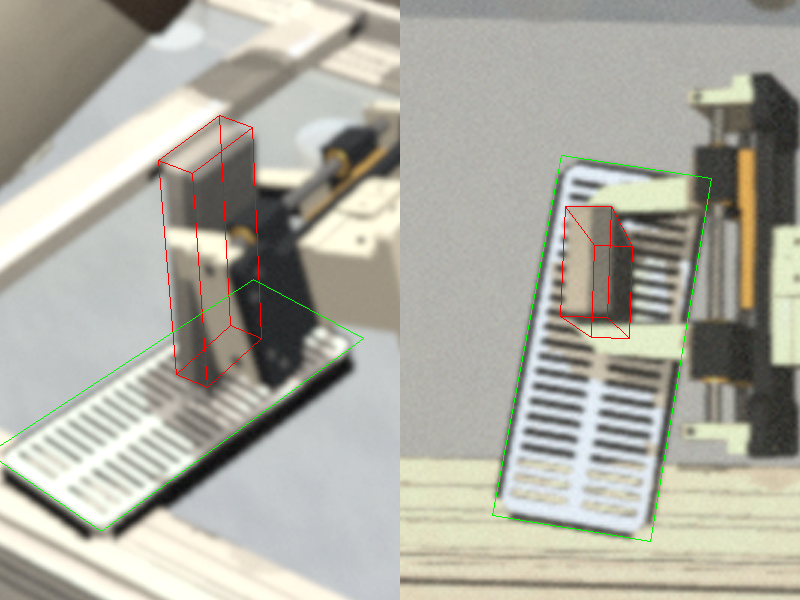

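The projected block matches the stone to within about 3 px in both views, with no visible slip. The foot is near the middle of the plate, so I'll lower until contact, release and retreat.

```bash
python3 - <<'E'
from h import *
f0=manip.current_force()[2]; t=np.array(manip.current_tool_pos())
p,q=place(**P,**PL,dz=.003); manip.servo_line(tcp(p,q),vel=.03); rep("3mm")
for dz in np.arange(.002,-.006,-.0007):
    p,q=place(**P,**PL,dz=dz); manip.servo_line(tcp(p,q),vel=.01); manip.sleep(.1)
    if manip.current_force()[2]-f0>4: break
print("contact dz",dz); rep("contact")
overlay("pics/s5.png",dz)
effector.open_jaws(); rep("open")
manip.sleep(.3); overlay("pics/s6.png",0)
E
```

```text
3mm 9.88 [0.4905 0.1168 0.1209] F [ 0.8  0.4 -2.1] gap 0.0545
contact dz 0.0005999999999999998
contact 10.93 [0.4906 0.1169 0.1192] F [-0.3 -0.4  1.6] gap 0.0546
open 11.82 [0.4906 0.1168 0.1187] F [ 0.4  0.  -0.7] gap 0.0917
```

View pics/s6.png

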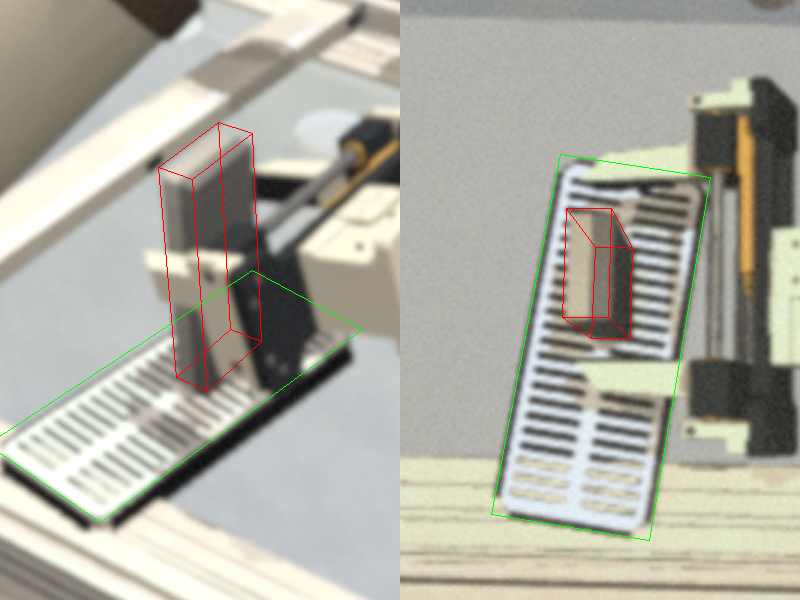

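The stone stands free between the open fingers and lines up with the predicted block in both views. I'll retreat straight back along the tool axis.

```bash
python3 - <<'E'
from h import *
q=R.from_quat(manip.current_tcp_rot()); t=np.array(manip.current_tool_pos())
for d in(.14,.12,.1,.085):
    try: manip.servo_line(t-q.apply([0,0,d]),vel=.08); break
    except manip.PlanningError as e: print(d,e)
rep("back"); manip.sleep(.5); overlay("pics/s7.png",0)
E
```

```text
back 14.12 [ 0.4922 -0.0179  0.155 ] F [ 0.3  0.4 -0.5] gap 0.0918
```

View pics/s7.png

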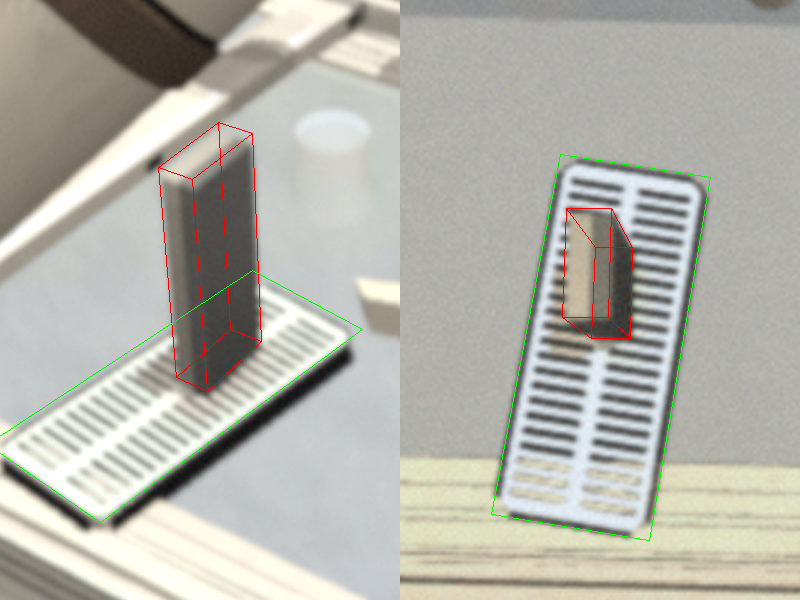

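The stone stands upright on the grille with its foot well inside the plate (left panel, around (205,370)). The gripper has withdrawn and touches nothing, so I'll hand in.

```bash
python3 -c "
from bench import manip
print(manip.hand_in())"
```

```text
the job is handed in; nothing more can be done
None
```

The whetstone stands upright by itself on the drip grille, its whole foot on the slotted plate; the arm stayed well clear of the glass, jigger and pitcher, and the job was handed in about 15 s in (no verdict was returned).

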